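# Hold a tube rack home in the corner of the filling jig

## Robot

A 6-joint arm with a two-finger parallel gripper is mounted at the origin on a cart in front of the work surface, level with it; the furniture and walls round the work are solid. World frame = base frame: x ahead of the robot, y to its left, z up, the work surface at z = 0. Lengths are in mm, angles in rad, forces in N, time in s.
With the tool pointing down it reaches from about 350 to 975 mm from the base axis. Payload 7.1 kg.
Tool frame: the origin (TCP) lies between the finger pads; the fingertips stand 19 mm ahead of it and the grasp point (between the pads) is the TCP (ctrl.tcp_to_tips is the distance from the TCP to the fingertips, in mm); z points along the fingers, y is the line along which they close (so a half turn about z gives the same grasp; the last joint's range is limited). The gripper opens to 88 mm and grips with 3 to 60 N. Pads are 20 mm wide; open, the fingers measure 115 mm over their backs; the gripper's body (75 mm by 178 mm) begins 61 mm behind the grasp point.
Start: joints at [-1.244, 0.423, 1.63, -0, 1.089, -0.019], TCP at [211.86, -587.98, 241.675] pointing down, gripper open.
Joint ranges: [-3, 3], [-0.9, 2.11], [0.09, 2.58], [-1.31, 4.45], [0.11, 2.69], [-2.54, 2.54]. Speed limits (rad/s): [2.39, 2.39, 3.01, 3.14, 3.14, 3.14].

## Interface

Orientations are given as a rotation vector (axis times angle).
In Python, from workcell import status, optics, ctrl gives the robot as it stands. The module is installed in compiled form; this text tells all that it offers.
- The arm moves only by the shell command python3 -m inch 'ROWS'. ROWS is JSON, a list that holds one entry, the list of rows, each a list of 7 numbers: the shift along the tool's x, y, z in mm, then the turn, a rotation vector about the tool's x, y, z in rad, then the opening in per cent of the stroke, from 0 (shut) to 100 (fully open). A call has 1 to 20 rows; each row is the pose to reach, as a shift and turn from the pose commanded when the call began, along the tool's axes at that moment; what a row does not reach only later rows make up. A row lasts 1/10 s, in which the tool goes at most 50 mm and 8.59 degrees, less where a joint would pass 70% of its speed; a pose out of reach is approached as far as the arm can. A call with a gripper value outside its range is refused whole. The fingers move at their own pace and stop on an object; the grip force is fixed at half the most. Time passes only in rows, so rows that repeat a pose let the fingers close. It gives the time, the measured TCP pose, the force, the opening and the grip force at its end, in the units of the state.
- status.get_obs(): the state, without advancing time (a new reading comes with each control period).
- optics.get_image(name): name is "scene" or "top" or "wrist"; returns a dict with "frame" (384x512x3 uint8, red, green, blue), "fx", "fy", "cx", "cy" (pixels), "rvec" (rotation vector, rad) and "tvec" (3), from world to camera coordinates, as OpenCV has them; the wrist camera has in their place "hand_eye" (4x4, takes a point from camera to tool coordinates, whose origin is the TCP and whose axes are the flange's). Camera axes: x right, y down, z forward; pixel columns grow to the right and rows downward; lengths in mm; the calibration is good to about 2 mm. A picture is of the moment at which its call begins: read the wrist's pose just before it. There is no depth.
- ctrl.close_job(): hands the job in; it is judged then, once.
The state is a dict: "t": time; "qpos": joint angles; "qvel": joint speeds; "joint_torque": joint torques, N m; "ee_pos": TCP position; "orientation": TCP orientation; "ft_force": force on the tool from outside, world axes, zero at the start; "moment": the same for the moment, N m; "width": finger opening in mm; "grasp_force": force on a finger pad.
Only numpy, scipy, OpenCV 4.12 (cv2) and the standard library are available. Lean on these libraries where they do the work, as an engineer would, in place of code of your own. Each camera call takes 0.05 s, during which the arm holds its last target. There are 200 camera calls.

## Task

I am about to fill tubes and the rack must not shift: lift the empty red tube rack onto the white jig plate, with its long side along the long blue fence, and press it into the corner so that it stands upright and flat on the plate and bears firmly on both blue fences at once. Do not ram it into the fences, and leave the cup and bottles near by alone. Finish while still gripping the rack and pressing it against both fences; do not let go.

Things in the scene. Friction and masses are not known exactly. Their poses are not given: they have to be found in the camera images.
- rack: empty loose red tube rack, 34 (x) x 94 (y) x 63 (z) mm, about 0.1 kg, same either way round. Origin: centre of underside; z up, y along its length. 3 mm floor, two full end walls; long sides open but for two upper rails (outside faces 32 mm apart, 56 to 60 mm above the underside), joined by cross bars. Can be gripped from above across both rails at mid-length, tips about 45 mm above the underside.
- jig: white plate of the filling jig, 150 (x) x 180 (y) mm, its top 10 mm above the worktop, fixed to the worktop. Origin at the plate's centre at worktop level. The blue fences stand 28 mm above its top. Plate, fences and rack are smooth and slide on one another with friction of about 0.2.
- corner (a point): the inner corner where the two fences' inner faces meet, at the height of the plate's top; at x +55, y +65, z +10 mm from the jig's origin, axes as the jig's. The rack's place is on the -x, -y side of it: fully home, the rack's centre is 17 mm to -x and 47 mm to -y of this point.
- long_fence: blue fence, 12 mm thick, 157 mm long, along the jig's y; its top is 28 mm above the plate (38 mm above the worktop). Its inner face is the plane x = +55 mm of the jig and looks to the jig's -x. Rigid, part of the jig. Origin same as the jig's.
- short_fence: blue fence, 12 mm thick, 88 mm long, along the jig's x from the inner corner; same height. Its inner face is the plane y = +65 mm of the jig and looks to the jig's -y. Rigid, part of the jig. Origin same as the jig's.
- sample_cup: white sample cup with yellow lid, 62 mm across, 67 mm high, origin at the centre of its underside; to be left alone
- blue_bottle: small blue bottle with white cap, 34 mm across, 67 mm high, origin at the centre of its underside; to be left alone
- brown_bottle: brown bottle with white cap, 46 mm across, 85 mm high, origin at the centre of its underside; to be left alone

How it is judged:
By the outcome, as a careful person would: the job done as asked, in the order asked, and still so for the second after the job is handed in, while the arm keeps its last pose, push and grip.
It also fails if it takes over 45 s, if anything falls off the work surface, if the arm or the gripper's body presses on something with over 40 N, if the wrist force passes 120 N, or if a joint passes its speed limit or range.

## Working session

There is one attempt and no reset: what is moved stays moved. The work goes in short steps, Python scripts to look and compute and a shell command to move; the robot and the scene stay as the last step left them, time stands still between calls to the robot, and variables do not carry over. Pictures are saved under pics/ and viewed, at most 10 in all, crops included, and the job is handed in when it is done.

```bash
mkdir -p pics; python3 - <<'E'
from workcell import status, optics, ctrl
import cv2, numpy as np, pickle
o=status.get_obs(); print(o['t'],o['ee_pos'],o['orientation'],o['width'],o['ft_force'])
d={}
for n in ("top","scene"):
    im=optics.get_image(n); d[n]=im
    cv2.imwrite(f"pics/{n}0.png",im["frame"][:,:,::-1]); print(n,im['fx'],im['rvec'],im['tvec'])
pickle.dump(d,open('d0.pkl','wb'))
E
```

```text
0.0 [ 211.71085381 -587.52076323  240.91658829] [-3.09332150e+00 -5.40259954e-01  3.71497253e-04] 88.35841385436787 [ 0.72693943 -0.08441047 -0.6393547 ]
top 417.5605895824621 [ 2.11774403 -2.17445776  0.15580562] [ 73.37096319 637.72059873 866.26078892]
scene 355.3985652922684 [ 2.00093904 -0.52319321  0.30228739] [-540.76653339  222.95879041  576.70888237]
```

View pics/top0.png

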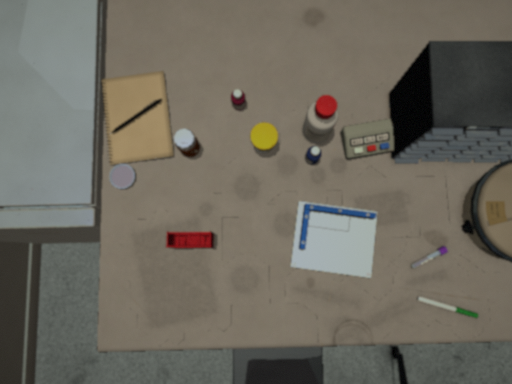

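View pics/scene0.png

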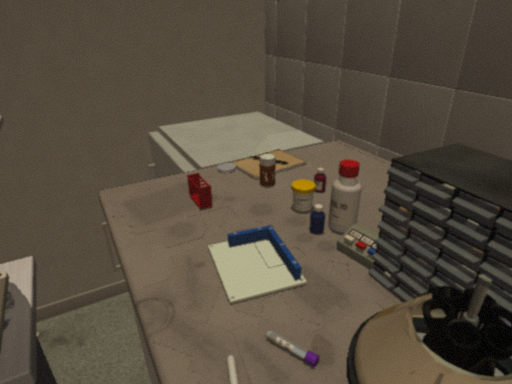

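The top view shows the red rack at about (190,240) and the jig at (335,240). The jig's long fence is on the far side (row 210) and its short fence on the left (column 304). Both long axes run roughly along world y.

```bash
cat > h.py <<'E'
import numpy as np, cv2
def ray(im,px,z,T=None):
    """pixels -> world points on plane z. T: camera->world 4x4 (wrist)"""
    K=np.array([[im['fx'],0,im['cx']],[0,im['fy'],im['cy']],[0,0,1.]])
    if T is None:
        R=cv2.Rodrigues(np.array(im['rvec'],float))[0].T; c=-R@np.array(im['tvec'],float)
    else: R,c=T[:3,:3],T[:3,3]
    px=np.atleast_2d(px).astype(float)
    d=(R@np.linalg.inv(K)@np.c_[px,np.ones(len(px))].T).T
    return c+d*((z-c[2])/d[:,2])[:,None]
def wristT(im,o):
    T=np.eye(4);T[:3,:3]=cv2.Rodrigues(np.array(o['orientation'],float))[0];T[:3,3]=o['ee_pos']
    return T@np.array(im['hand_eye'])
def big(m):
    c,_=cv2.findContours(m.astype(np.uint8),cv2.RETR_EXTERNAL,cv2.CHAIN_APPROX_NONE)
    return max(c,key=cv2.contourArea)
def masks(f):
    h=cv2.cvtColor(f,cv2.COLOR_RGB2HSV).astype(int);H,S,V=h[...,0],h[...,1],h[...,2]
    return dict(red=((H<8)|(H>172))&(S>150)&(V>50), blue=(H>100)&(H<125)&(S>120)&(V>50), white=(S<60)&(V>150))
E
python3 - <<'E'
from h import *; import pickle
im=pickle.load(open('d0.pkl','rb'))['top']; f=im['frame']; m=masks(f)
roi=np.zeros(f.shape[:2],bool)
for k,(r0,r1,c0,c1),z in (('red',(215,265,150,230),63),('blue',(195,285,285,385),38),('white',(195,285,285,385),10)):
    q=roi.copy(); q[r0:r1,c0:c1]=1
    mm=m[k]&q
    if k=='white': mm=(m['white']|m['blue'])&q
    c=big(mm); r=cv2.minAreaRect(c); b=cv2.boxPoints(r); w=ray(im,b,z)
    print(k,cv2.contourArea(c),b.round(1).tolist(),w.round(1).tolist(),w.mean(0).round(1))
    if k=='blue':
        a=cv2.approxPolyDP(c,2.5,True)[:,0]; print(a.tolist(),ray(im,a,38).round(1).tolist())
E
python3 - <<'E'
import cv2
i=cv2.imread('pics/top0.png')[190:290,150:390]
cv2.imwrite('pics/crop0.png',cv2.resize(i,None,fx=3.3,fy=3.3,interpolation=cv2.INTER_CUBIC))
E
```

```text
red 625.0 [[167.0, 232.0], [211.0, 232.0], [211.0, 247.0], [167.0, 247.0]] [[565.6, 253.8, 63.0], [563.2, 160.5, 63.0], [531.6, 160.8, 63.0], [534.1, 253.6, 63.0]] [548.6 207.2  63. ]
blue 82.0 [[340.0, 213.10000610351562], [340.6000061035156, 208.8000030517578], [365.5, 212.39999389648438], [364.8999938964844, 216.6999969482422]] [[598.5, -119.7, 38.0], [608.1, -121.6, 38.0], [598.8, -175.7, 38.0], [589.3, -173.8, 38.0]] [ 598.7 -147.7   38. ]
[[340, 213], [365, 216], [363, 212], [348, 210]] [[598.8, -119.8, 38.0], [590.8, -174.1, 38.0], [599.7, -170.3, 38.0], [605.0, -137.7, 38.0]]
white 4254.0 [[289.70001220703125, 266.29998779296875], [298.70001220703125, 200.8000030517578], [378.8999938964844, 211.89999389648438], [369.8999938964844, 277.3999938964844]] [[485.8, -7.2, 10.0], [631.9, -33.1, 10.0], [601.8, -213.2, 10.0], [457.1, -183.4, 10.0]] [ 544.2 -109.2   10. ]
```

View pics/crop0.png

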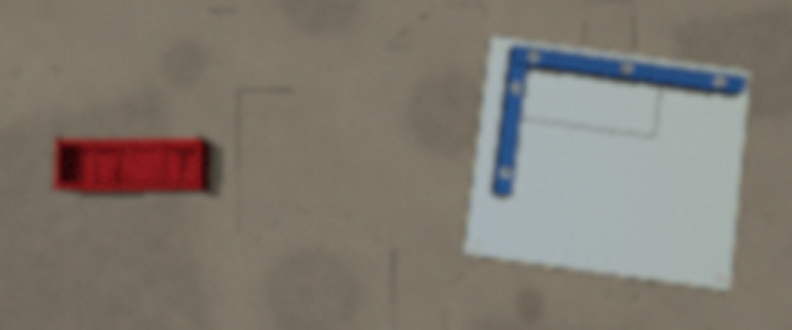

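The rack stands upright, centred at about world (548,206) with yaw of about -1.5°. The jig is centred at about (544,-109) with yaw of about -9.6°. I'll go over the jig first for a close view with the wrist camera.

```bash
cat >> h.py <<'E'
def delta(o,p,yaw):
    """tool-frame shift & turn to reach TCP p, tool down, tool y along world angle yaw(deg)"""
    R=cv2.Rodrigues(np.array(o['orientation'],float))[0]
    a=np.radians(yaw); y=np.array([np.cos(a),np.sin(a),0]); z=np.array([0,0,-1.]); G=np.c_[np.cross(y,z),y,z]
    return (R.T@(np.array(p)-o['ee_pos'])).round(1), cv2.Rodrigues(R.T@G)[0].ravel().round(4)
E
python3 - <<'E'
from h import *; from workcell import status,optics
im=optics.get_image('wrist'); o=status.get_obs(); print(np.array(im['hand_eye']).round(3),im['fx'])
print(o['ee_pos'],delta(o,[500,-110,300],-9.6))
E
```

```text
[[   0.      -0.952   -0.305   85.022]
 [   1.       0.      -0.      -0.572]
 [   0.      -0.305    0.952 -144.522]
 [   0.       0.       0.       1.   ]] 288.7942369422049
[ 211.7502829  -587.62468199  241.09876838] (array([ 433.1, -351.7,  -58.5]), array([-1.0000e-03, -6.0000e-04, -1.0574e+00]))
```

```bash
python3 -m inch '[[[490,-385,21,0,0,-1.057,100],[490,-385,21,0,0,-1.057,100],[490,-385,21,0,0,-1.057,100],[490,-385,21,0,0,-1.057,100],[490,-385,21,0,0,-1.057,100],[490,-385,21,0,0,-1.057,100],[490,-385,21,0,0,-1.057,100],[490,-385,21,0,0,-1.057,100],[490,-385,21,0,0,-1.057,100],[490,-385,21,0,0,-1.057,100],[490,-385,21,0,0,-1.057,100],[490,-385,21,0,0,-1.057,100],[490,-385,21,0,0,-1.057,100],[490,-385,21,0,0,-1.057,100],[490,-385,21,0,0,-1.057,100],[490,-385,21,0,0,-1.057,100],[490,-385,21,0,0,-1.057,100]]]'
python3 - <<'E'
from h import *; from workcell import status,optics
import pickle
o=status.get_obs(); im=optics.get_image('wrist'); pickle.dump((o,im),open('w1.pkl','wb'))
print(o['t'],o['ee_pos'],o['orientation'],o['qvel'].max() if hasattr(o['qvel'],'max') else o['qvel'])
cv2.imwrite('pics/w1.png',im['frame'][:,:,::-1])
E
```

```text
t: 1.85
ee_pos: [541.7, -60.8, 220.7]
orientation: [-2.402, -2.025, 0.001]
ft_force: [-0.3, 0.1, -0.2]
width: 87.4
grasp_force: 0.0
1.85 [541.73681623 -60.83563235 220.68032185] [-2.40155723e+00 -2.02516023e+00  5.29821487e-04] 0.002116504956696848
```

View pics/w1.png

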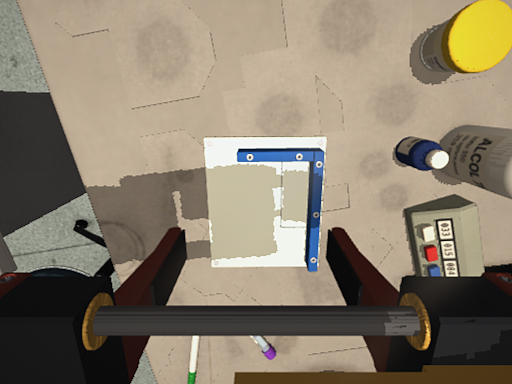

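The wrist view shows the jig square in the picture. The short fence lies along row 155 (columns 238–325), and the long fence along column 315 (rows 150–270). Next I fit lines to their edges.

```bash
python3 - <<'E'
from h import *; import pickle
o,im=pickle.load(open('w1.pkl','rb')); T=wristT(im,o)
m=masks(im['frame'])['blue']; q=np.zeros_like(m); q[140:280,230:332]=m[140:280,230:332]
def fit(px,z,n):
    w=ray(im,px,z,T)[:,:2].astype(np.float32)
    vx,vy,x,y=cv2.fitLine(w,cv2.DIST_HUBER,0,.01,.01).ravel()
    if vy*1+vx*0<0 and n[0]=='L': vx,vy=-vx,-vy
    if n[0]=='S' and vx<0: vx,vy=-vx,-vy
    print(n,np.round([x,y],1),'ang',np.degrees(np.arctan2(vy,vx)).round(2)); return np.array([vx,vy]),np.array([x,y])
rows=range(172,262); cols=range(245,300)
Lin=[(np.where(q[r,295:])[0].min()+295-.5,r) for r in rows]
Lout=[(np.where(q[r,295:])[0].max()+295+.5,r) for r in rows]
Sin=[(c,np.where(q[:175,c])[0].max()+.5) for c in cols]
Sout=[(c,np.where(q[:175,c])[0].min()-.5) for c in cols]
res={}
for n,p,z in (('Lin',Lin,10),('Lout',Lout,38),('Sin',Sin,38),('Sout',Sout,10),('Sout38',Sout,38),('Lin38',Lin,38)):
    res[n]=fit(p,z,n)
def inter(a,b):
    s=np.linalg.solve(np.c_[a[0],-b[0]],b[1]-a[1]); return a[1]+s[0]*a[0]
print('corner in',inter(res['Lin'],res['Sin'])); print('outer',inter(res['Lout'],res['Sout']), inter(res['Lout'],res['Sout38']))
E
```

```text
Lin [ 601.5 -138.2] ang 79.37
Lout [ 611.8 -111.5] ang 80.62
Sin [564.9 -44.3] ang -8.28
Sout [569.8 -36. ] ang -8.41
Sout38 [568.8 -31.3] ang -8.41
Lin38 [ 598.  -125.2] ang 79.33
corner in [617.64905  -51.943085]
outer [622.9872   -43.817993] [623.7121  -39.42775]
```

```bash
python3 - <<'E'
from h import *; import pickle
o,im=pickle.load(open('w1.pkl','rb'))
f=im['frame']
print(f[200,298:330].tolist()); print(f[143:170,260].tolist())
c=f[125:285,195:345][:,:,::-1]; cv2.imwrite('pics/w1c.png',cv2.resize(c,None,fx=3.7,fy=3.7,interpolation=cv2.INTER_NEAREST))
E
```

```text
[[196, 189, 162], [195, 188, 160], [196, 189, 162], [197, 189, 162], [196, 189, 161], [196, 188, 160], [196, 188, 160], [198, 190, 162], [208, 199, 169], [156, 152, 132], [39, 50, 63], [35, 42, 57], [38, 44, 57], [39, 49, 67], [43, 63, 98], [45, 71, 112], [44, 69, 110], [42, 67, 108], [42, 68, 109], [42, 68, 108], [40, 66, 107], [35, 62, 106], [19, 49, 99], [111, 112, 109], [144, 133, 108], [167, 148, 128], [196, 178, 154], [194, 176, 153], [194, 176, 153], [194, 176, 153], [193, 175, 153], [192, 174, 153]]
[[242, 245, 242], [243, 245, 243], [243, 246, 243], [250, 252, 248], [243, 248, 244], [120, 131, 137], [0, 16, 49], [14, 31, 58], [25, 50, 90], [52, 103, 178], [60, 120, 202], [58, 119, 198], [58, 117, 196], [55, 115, 194], [56, 115, 192], [56, 113, 191], [52, 109, 188], [39, 101, 186], [122, 153, 187], [248, 249, 240], [253, 255, 252], [222, 222, 203], [192, 183, 151], [198, 190, 160], [199, 191, 162], [199, 191, 163], [199, 190, 162]]
```

View pics/w1c.png

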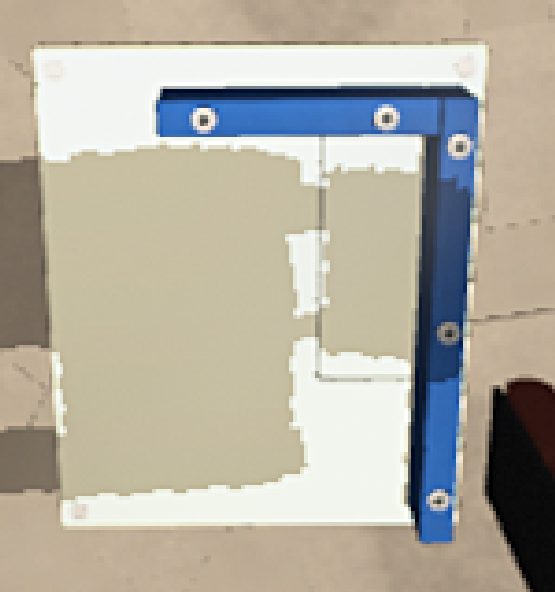

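The crop shows the long fence's inner face as a dark strip that my mask left out, from about column 307.5 to 311.5 at row 200. I'll refit with a mask that includes it.

```bash
python3 - <<'E'
from h import *; import pickle
o,im=pickle.load(open('w1.pkl','rb')); T=wristT(im,o)
f=im['frame'].astype(int); m=(f[...,0]<110)&(f[...,2]>f[...,0]+12)
q=np.zeros_like(m); q[140:275,230:332]=m[140:275,230:332]
def fit(px,z,n):
    w=ray(im,px,z,T)[:,:2].astype(np.float32)
    vx,vy,x,y=cv2.fitLine(w,cv2.DIST_HUBER,0,.01,.01).ravel()
    if (n[0]=='L' and vy<0) or (n[0]=='S' and vx<0): vx,vy=-vx,-vy
    print(n,np.round([x,y],1),'ang',np.degrees(np.arctan2(vy,vx)).round(2)); return np.array([vx,vy]),np.array([x,y])
rows=range(172,262); cols=range(245,300)
Lin=[(np.where(q[r,295:])[0].min()+295-.5,r) for r in rows]
Lout=[(np.where(q[r,295:])[0].max()+295+.5,r) for r in rows]
Sin=[(c,np.where(q[:175,c])[0].max()+.5) for c in cols]
Sout=[(c,np.where(q[:175,c])[0].min()-.5) for c in cols]
res={n:fit(p,z,n) for n,p,z in (('Lin',Lin,10),('Lout',Lout,38),('Sin',Sin,38),('Sout',Sout,10))}
def inter(a,b):
    s=np.linalg.solve(np.c_[a[0],-b[0]],b[1]-a[1]); return a[1]+s[0]*a[0]
print('corner in',inter(res['Lin'],res['Sin'])); print('outer',inter(res['Lout'],res['Sout']))
# plate
w=(f.min(2)>140)|m; q2=np.zeros_like(w); q2[130:272,200:332]=w[130:272,200:332]
b=cv2.boxPoints(cv2.minAreaRect(big(cv2.morphologyEx(q2.astype(np.uint8),cv2.MORPH_CLOSE,np.ones((9,9))))))
p=ray(im,b,10,T)[:,:2]; print('plate',b.tolist(),p.round(1).tolist(),p.mean(0)); print(delta(o,[548.5,175,200],-1.5))
E
```

```text
Lin [ 598.3 -132.6] ang 80.76
Lout [ 612.  -111.8] ang 80.63
Sin [562.8 -44. ] ang -8.21
Sout [570.  -34.7] ang -8.41
corner in [611.57806  -51.062927]
outer [623.4248   -42.641037]
plate [[200.00001525878906, 129.99998474121094], [331.0, 129.99998474121094], [331.0, 270.99993896484375], [200.0, 270.99993896484375]] [[484.2, 2.1], [640.0, -24.6], [622.3, -219.6], [439.9, -188.5]] [ 546.59864343 -107.65235751]
(array([233.6, -33.1,  20.7]), array([-3.000e-04,  1.000e-04, -1.435e-01]))
```

```bash
python3 -m inch '[[[264,-38,21,0,0,-0.1435,100],[264,-38,21,0,0,-0.1435,100],[264,-38,21,0,0,-0.1435,100],[264,-38,21,0,0,-0.1435,100],[264,-38,21,0,0,-0.1435,100],[264,-38,21,0,0,-0.1435,100],[264,-38,21,0,0,-0.1435,100],[264,-38,21,0,0,-0.1435,100]]]'
python3 - <<'E'
from h import *; from workcell import status,optics
import pickle
o=status.get_obs(); im=optics.get_image('wrist'); pickle.dump((o,im),open('w2.pkl','wb'))
print(o['t'],o['ee_pos'],o['orientation'])
cv2.imwrite('pics/w2.png',im['frame'][:,:,::-1])
T=wristT(im,o); m=masks(im['frame'])['red']; c=big(m)
b=cv2.boxPoints(cv2.minAreaRect(c)); print(b.round(1).tolist()); p=ray(im,b,63,T); print(p.round(1).tolist(),p.mean(0).round(1))
E
```

```text
t: 2.7
ee_pos: [548.9, 205.9, 199.6]
orientation: [2.249, 2.194, -0.001]
ft_force: [0.3, 0.1, -0.2]
width: 87.8
grasp_force: 0.0
2.7 [548.92704577 205.8612136  199.58720841] [ 2.24852677e+00  2.19386513e+00 -1.22265091e-03]
[[240.0, 133.0], [274.0, 133.0], [274.0, 227.0], [240.0, 227.0]]
[[535.4, 262.4, 63.0], [567.9, 261.6, 63.0], [567.4, 163.5, 63.0], [531.3, 164.4, 63.0]] [550.5 213.   63. ]
```

View pics/w2.png

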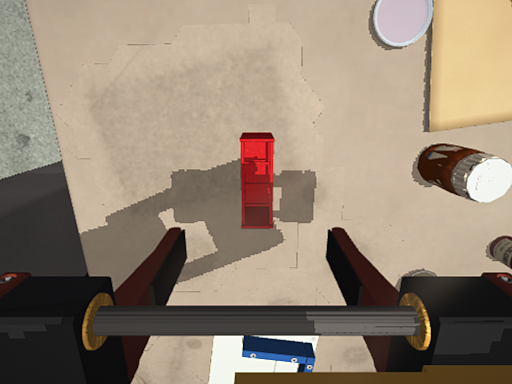

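The rack is seen from above between columns 240 and 274. Its top edges are at rows 139.5 (far) and 227.5 (near), and its outer +y face shows at rows 133–139. Next I fit its sides for yaw and centre.

```bash
python3 - <<'E'
from h import *; import pickle
o,im=pickle.load(open('w2.pkl','rb')); T=wristT(im,o); m=masks(im['frame'])['red']
rows=range(143,225)
L=np.array([(np.where(m[r,235:280])[0].min()+234.5,r) for r in rows]);R=np.array([(np.where(m[r,235:280])[0].max()+235.5,r) for r in rows])
print(L[::16].tolist(),R[::16].tolist())
for n,p in (('L',L),('R',R)):
    w=ray(im,p,60,T)[:,:2]; k=np.polyfit(w[:,1],w[:,0],1); print(n,'yaw',-np.degrees(np.arctan(k[0])),'x at 208',np.polyval(k,208))
print(im['frame'][130:145,257].tolist(), ray(im,[[257,139.5],[257,227.5]],63,T))
print(delta(o,[549.5,208,64],-1.5))
E
```

```text
[[240.5, 143.0], [240.5, 159.0], [240.5, 175.0], [241.5, 191.0], [241.5, 207.0], [241.5, 223.0]] [[273.5, 143.0], [272.5, 159.0], [272.5, 175.0], [271.5, 191.0], [271.5, 207.0], [272.5, 223.0]]
L yaw -1.3142878931340443 x at 208 534.0024838196005
R yaw -1.5324190438967236 x at 208 565.8449919455144
[[189, 172, 150], [196, 186, 160], [154, 102, 87], [89, 0, 6], [74, 9, 11], [84, 12, 14], [88, 14, 16], [88, 15, 17], [103, 17, 19], [220, 35, 40], [234, 37, 43], [200, 30, 36], [220, 36, 41], [231, 41, 46], [229, 38, 42]] [[551.50850604 255.88168493  63.        ]
 [549.34062353 163.37363215  63.        ]]
(array([  2.2,   0.6, 135.6]), array([-0.0005,  0.0006,  0.0016]))
```

```bash
python3 -m inch '[[[3,1,40,0,0,0,100],[3,1,80,0,0,0,100],[3,1,110,0,0,0,100],[3,1,128,0,0,0,100],[3,1,135,0,0,0,100],[3,1,135,0,0,0,100],[3,1,135,0,0,0,0],[3,1,135,0,0,0,0],[3,1,135,0,0,0,0],[3,1,135,0,0,0,0],[3,1,135,0,0,0,0],[3,1,135,0,0,0,0],[3,1,135,0,0,0,0],[3,1,135,0,0,0,0],[3,1,135,0,0,0,0]]]'
```

```text
t: 4.25
ee_pos: [550.1, 210.0, 64.7]
orientation: [-2.248, -2.194, 0.0]
ft_force: [-0.8, 0.6, 0.6]
width: 31.9
grasp_force: 30.0
```

Gripped at 31.9 mm with 30 N. I'll lift it next.

```bash
python3 -m inch '[[[0,0,-15,0,0,0,0],[0,0,-35,0,0,0,0],[0,0,-55,0,0,0,0],[0,0,-65,0,0,0,0],[0,0,-65,0,0,0,0],[0,0,-65,0,0,0,0]]]'
python3 - <<'E'
from h import *; from workcell import status
o=status.get_obs(); print(o['ee_pos'],o['ft_force'],o['width'],delta(o,[571,-108,130],-9.3+.0))
E
```

```text
t: 4.85
ee_pos: [549.9, 209.8, 129.7]
orientation: [2.248, 2.194, 0.0]
ft_force: [0.2, -0.6, -0.9]
width: 32.0
grasp_force: 30.0
[549.92878155 209.84018196 129.65855642] [ 0.16238486 -0.58746117 -0.91059035] 32.01239095186821 (array([-3.172e+02,  2.880e+01, -3.000e-01]), array([ 0.    , -0.    ,  0.1378]))
```

```bash
python3 -m inch '[[[-10,1,0,0,0,0.005,0],[-30,3,0,0,0,0.015,0],[-60,6,0,0,0,0.03,0],[-95,9,0,0,0,0.045,0],[-130,12,0,0,0,0.06,0],[-165,15,0,0,0,0.075,0],[-200,18,0,0,0,0.09,0],[-235,21,0,0,0,0.105,0],[-265,24,0,0,0,0.115,0],[-290,26,0,0,0,0.125,0],[-308,28,0,0,0,0.135,0],[-317,29,0,0,0,0.138,0],[-317,29,0,0,0,0.138,0],[-317,29,20,0,0,0.138,0],[-317,29,35,0,0,0.138,0],[-317,29,45,0,0,0.138,0],[-317,29,45,0,0,0.138,0],[-317,29,45,0,0,0.138,0]]]'
python3 - <<'E'
from h import *; from workcell import status,optics
import pickle
o=status.get_obs(); print(o['ee_pos'],o['orientation'],o['ft_force'],o['moment'])
im=optics.get_image('wrist'); t=optics.get_image('top'); s=optics.get_image('scene'); pickle.dump((o,im,t,s),open('w3.pkl','wb'))
w=cv2.resize(im['frame'][110:290,190:350],None,fx=2.8,fy=2.8); a=cv2.resize(t['frame'][195:285,280:390],None,fx=2.6,fy=2.6)
b=cv2.resize(s['frame'][200:310,190:320],None,fx=2.2,fy=2.2)
C=np.zeros((504,448+290,3),np.uint8); C[:504,:448]=w; C[:a.shape[0],450:450+a.shape[1]]=a; C[250:250+b.shape[0],450:450+b.shape[1]]=b
cv2.imwrite('pics/w3.png',C[:,:,::-1])
E
```

```text
t: 6.65
ee_pos: [571.3, -107.3, 84.5]
orientation: [-2.393, -2.034, 0.001]
ft_force: [-0.3, 0.7, -0.3]
width: 32.0
grasp_force: 30.0
[ 571.27245724 -107.29325396   84.47016132] [-2.39340629e+00 -2.03416129e+00  6.40551041e-04] [-0.3187006   0.73850015 -0.34217998] [-0.02961021 -0.02931032  0.00134389]
```

View pics/w3.png

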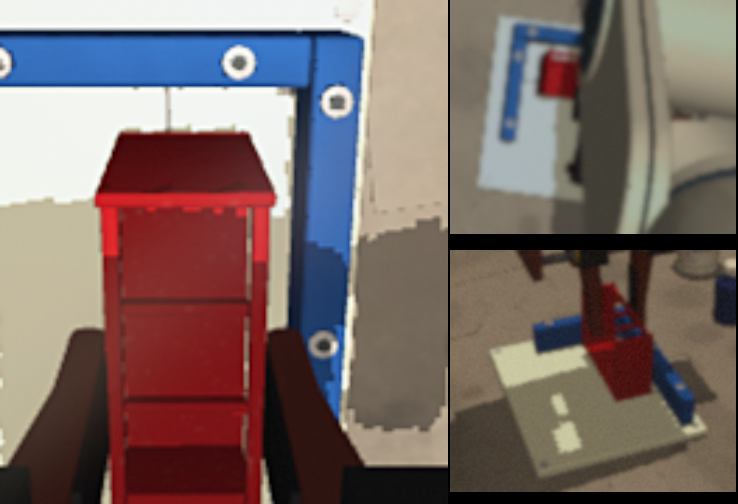

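The composite shows the rack over the plate inside both fences. The lower edge of its end wall is at wrist row 157 (columns 233–279), with a gap to each fence. I'll measure the gaps and angles relative to the tool.

```bash
python3 - <<'E'
from h import *; import pickle
o,im,t,s=pickle.load(open('w3.pkl','rb')); T=wristT(im,o)
f=im['frame'].astype(int); m=(f[...,0]<110)&(f[...,2]>f[...,0]+12)
cols=range(200,292); S=[(c,np.where(m[115:150,c])[0].max()+115.5) for c in cols]
rows=range(150,225); L=[(np.where(m[r,285:330])[0].min()+284.5,r) for r in rows]
Lo=[(np.where(m[r,285:330])[0].max()+285.5,r) for r in rows]
def fit(px,z):
    w=ray(im,px,z,T)[:,:2].astype(np.float32); v=cv2.fitLine(w,cv2.DIST_HUBER,0,.01,.01).ravel()
    return v[:2],v[2:],np.degrees(np.arctan2(v[1],v[0]))%180
print(L[::12],S[::15])
l=fit(L,10);lo=fit(Lo,38);s_=fit(S,38); print('ang L',l[2],'Lo',lo[2],'S',s_[2])
k=np.linalg.solve(np.c_[l[0],-s_[0]],s_[1]-l[1]); C=l[1]+k[0]*l[0]; print('corner',C)
e=ray(im,[[233.2,157.5],[278.9,157.5]],20,T)[:,:2]; print('end edge',e, np.degrees(np.arctan2(*(e[1]-e[0])[::-1])))
yaw=np.radians(-9.2);ux=np.array([np.cos(yaw),np.sin(yaw)]);uy=np.array([-ux[1],ux[0]])
print('gap x',(C-e[1])@ux,'gap y',(C-e.mean(0))@uy,'expected centre',e.mean(0)-47*uy)
E
```

```text
[(np.float64(295.5), 150), (np.float64(295.5), 162), (np.float64(294.5), 174), (np.float64(294.5), 186), (np.float64(293.5), 198), (np.float64(293.5), 210), (np.float64(292.5), 222)] [(200, np.float64(140.5)), (215, np.float64(140.5)), (230, np.float64(140.5)), (245, np.float64(140.5)), (260, np.float64(140.5)), (275, np.float64(140.5)), (290, np.float64(140.5))]
ang L 80.68051 Lo 80.69286 S 170.73405
corner [611.0128 -52.211 ]
end edge [[562.56230063 -59.10884929]
 [595.50701746 -64.48216842]] -9.263436765756369
gap x 13.344408206527506 gap y 14.573923655566393 expected centre [ 571.52024322 -108.19091331]
```

Both fences read a jig yaw of -9.3°, and the tool is at the same yaw. The gaps are about 13 mm in x and 14.5 mm in y. I'll lower the rack gently.

```bash
python3 -m inch '[[[0,0,4,0,0,0,0],[0,0,7,0,0,0,0],[0,0,8.5,0,0,0,0],[0,0,9,0,0,0,0],[0,0,9,0,0,0,0],[0,0,9,0,0,0,0]]]'; python3 -m inch '[[[0,0,0.3,0,0,0,0],[0,0,0.5,0,0,0,0],[0,0,0.5,0,0,0,0],[0,0,0.5,0,0,0,0]]]'; python3 -m inch '[[[0,0,0.3,0,0,0,0],[0,0,0.5,0,0,0,0],[0,0,0.5,0,0,0,0],[0,0,0.5,0,0,0,0]]]'
```

```text
t: 7.4
ee_pos: [571.4, -107.7, 75.7]
orientation: [-2.394, -2.034, -0.0]
ft_force: [0.3, 0.6, -0.5]
width: 32.0
grasp_force: 30.0
t: 7.8
ee_pos: [571.4, -107.7, 75.2]
orientation: [2.394, 2.034, 0.0]
ft_force: [-0.4, 0.6, -0.9]
width: 31.7
grasp_force: 30.0
t: 8.2
ee_pos: [571.3, -107.7, 74.6]
orientation: [-2.394, -2.034, 0.0]
ft_force: [0.5, 0.0, -0.1]
width: 31.9
grasp_force: 30.0
```

```bash
for i in 1 2; do python3 -m inch '[[[0,0,0.3,0,0,0,0],[0,0,0.5,0,0,0,0],[0,0,0.5,0,0,0,0]]]'|egrep 'ee_pos|force'; done
```

```text
ee_pos: [571.6, -107.8, 74.6]
ft_force: [-1.7, 0.3, 5.4]
grasp_force: 30.0
ee_pos: [571.8, -107.8, 74.5]
ft_force: [-1.9, 0.1, 9.1]
grasp_force: 30.0
```

Touched down, with Fz at about 9 N. I'll ease off a little and slide towards the corner, stopping short of contact.

```bash
python3 -m inch '[[[0,0,-0.4,0,0,0,0],[2,2,-0.4,0,0,0,0],[5,4.5,-0.4,0,0,0,0],[8,7,-0.4,0,0,0,0],[10.5,9,-0.4,0,0,0,0],[12,10.5,-0.4,0,0,0,0],[12,10.5,-0.4,0,0,0,0],[12,10.5,-0.4,0,0,0,0]]]'; for i in 1 2; do python3 -m inch '[[[0,0.5,0,0,0,0,0],[0,1,0,0,0,0,0],[0,1,0,0,0,0,0]]]'|egrep 'ee_pos|ft_f'; done
```

```text
t: 9.6
ee_pos: [584.4, -97.5, 74.5]
orientation: [2.394, 2.033, 0.002]
ft_force: [0.4, 0.7, 4.8]
width: 31.6
grasp_force: 30.0
ee_pos: [585.0, -97.7, 74.6]
ft_force: [-1.6, 0.9, 7.0]
ee_pos: [585.5, -97.8, 74.6]
ft_force: [-3.6, 1.0, 9.1]
```

```bash
for i in 1 2; do python3 -m inch '[[[0,0.5,0,0,0,0,0],[0,1,0,0,0,0,0],[0,1,0,0,0,0,0]]]'|egrep 'ee_pos|ft_f|orient|width'; done; python3 -c "
from workcell import status as s;print(s.get_obs()['moment'])"
```

```text
ee_pos: [585.6, -97.8, 74.6]
orientation: [-2.393, -2.033, 0.002]
ft_force: [-6.7, 1.2, 12.0]
width: 32.0
ee_pos: [585.8, -97.8, 74.6]
orientation: [-2.392, -2.032, 0.004]
ft_force: [-8.9, 1.3, 15.0]
width: 32.1
[0.17344804 1.4617508  0.03376391]
```

Contact with the long fence: Fx is about -9 N and x agrees with the measured fence to within 1 mm. I'll ease z slightly and close the remaining 2 mm or so to the short fence.

```bash
python3 -m inch '[[[0,0,-0.5,0,0,0,0],[0.5,0,-0.5,0,0,0,0],[1,0,-0.5,0,0,0,0],[1,0,-0.5,0,0,0,0]]]'|egrep 'ee_pos|ft_f|orient|width'; for i in 1 2 3; do python3 -m inch '[[[0.5,0,0,0,0,0,0],[1,0,0,0,0,0,0],[1,0,0,0,0,0,0]]]'|egrep 'ee_pos|ft_f|orient|width'; done; python3 -c "
from workcell import status as s;print(s.get_obs()['moment'])"
```

```text
ee_pos: [585.8, -97.4, 74.6]
orientation: [-2.392, -2.032, 0.005]
ft_force: [-7.7, -1.4, 9.2]
width: 31.7
ee_pos: [586.0, -96.5, 74.6]
orientation: [-2.392, -2.032, 0.005]
ft_force: [-7.9, -2.7, 10.8]
width: 31.7
ee_pos: [586.0, -96.1, 74.7]
orientation: [-2.392, -2.033, 0.006]
ft_force: [-8.2, -7.0, 10.9]
width: 31.8
ee_pos: [586.1, -96.0, 74.7]
orientation: [-2.393, -2.034, 0.007]
ft_force: [-9.0, -10.3, 10.3]
width: 32.0
[-1.8283406  1.5715481  0.0141247]
```

```bash
python3 -m inch '[[[0.3,0.7,0,0,0,0,0],[0.6,1.5,0,0,0,0,0],[0.6,1.5,0,0,0,0,0],[0.6,1.5,0,0,0,0,0]]]'|egrep 'ee_pos|ft_f|width'
python3 - <<'E'
from h import *; from workcell import status,optics
import pickle
o=status.get_obs(); R=cv2.Rodrigues(o['orientation'])[0]; print(R[:,2],np.degrees(np.arctan2(R[1,1],R[0,1])))
j=np.radians(-9.27);print('jig F',[o['ft_force'][:2]@np.array([np.cos(j),np.sin(j)]),o['ft_force'][:2]@np.array([-np.sin(j),np.cos(j)])],o['moment'])
im=optics.get_image('wrist'); s=optics.get_image('scene'); pickle.dump((o,im,s),open('w4.pkl','wb'))
w=cv2.resize(im['frame'][110:290,190:350],None,fx=2.8,fy=2.8); b=cv2.resize(s['frame'][200:310,190:320],None,fx=2.5,fy=2.5)
C=np.zeros((504,780,3),np.uint8); C[:504,:448]=w; C[:b.shape[0],450:450+b.shape[1]]=b
cv2.imwrite('pics/w4.png',C[:,:,::-1])
E
```

```text
ee_pos: [586.3, -96.0, 74.7]
ft_force: [-13.5, -12.9, 14.7]
width: 31.9
[-0.0072472  -0.00216897 -0.99997139] -9.271484589771276
jig F [np.float64(-11.232032313253836), np.float64(-14.873767101644628)] [-2.23940007  2.37314033 -0.03925559]
```

View pics/w4.png

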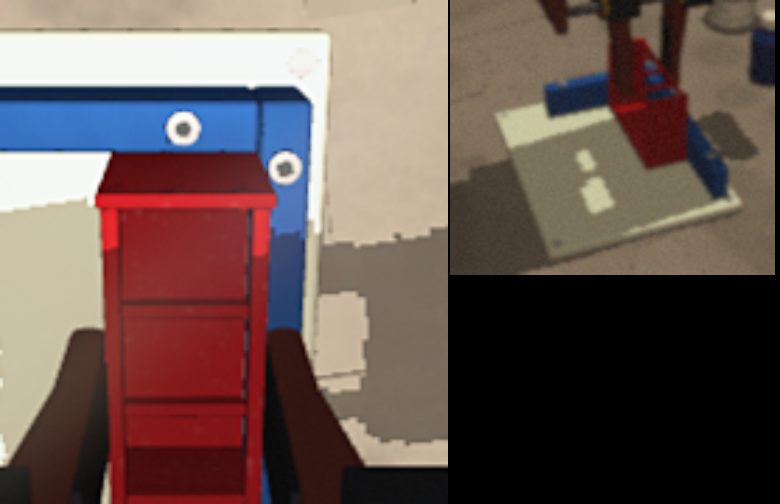

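The rack sits in the corner with its end wall against the short fence and its side against the long fence. The tool leans about 0.4° from compliance, so I'll trim that out so the rack stays flat.

```bash
python3 -m inch '[[[0,0,0,-0.004,0.002,0,0],[0,0,0,-0.008,0.004,0,0],[0,0,0,-0.008,0.004,0,0],[0,0,0,-0.008,0.004,0,0],[0,0,0,-0.008,0.004,0,0]]]'|egrep 'ee_pos|ft_f|width'
cat > st.py <<'E'
from h import *; from workcell import status
o=status.get_obs(); R=cv2.Rodrigues(o['orientation'])[0]; j=np.radians(-9.27);ux=np.array([np.cos(j),np.sin(j)]);uy=np.array([-ux[1],ux[0]])
print(o['t'],o['ee_pos'],'tilt',R[:2,2]@ux,R[:2,2]@uy,'yaw',np.degrees(np.arctan2(R[1,1],R[0,1])),'F',o['ft_force'][:2]@ux,o['ft_force'][:2]@uy,o['ft_force'][2],o['moment'])
E
python3 st.py
```

```text
ee_pos: [586.1, -96.0, 74.6]
ft_force: [-14.7, -13.2, 15.7]
width: 32.1
13.1 [586.05463203 -96.00199033  74.64106395] tilt 0.0007201905655921785 0.0006770189801184709 yaw -9.269221163982037 F -12.38390794579583 -15.419941072742006 15.695371608658641 [-2.25276264  2.56953523 -0.04327729]
```

```bash
python3 -m inch '[[[0,0,0,0,0,0,0],[0,0,0,0,0,0,0],[0,0,0,0,0,0,0],[0,0,0,0,0,0,0],[0,0,0,0,0,0,0],[0,0,0,0,0,0,0],[0,0,0,0,0,0,0],[0,0,0,0,0,0,0]]]' >/dev/null; python3 st.py
python3 - <<'E'
from h import *; from workcell import status,optics; import pickle
im4=pickle.load(open('w4.pkl','rb'))[1]; im3=pickle.load(open('w3.pkl','rb'))[1]; im=optics.get_image('wrist')
for i in (im3,im4,im):
    m=masks(i['frame'])['red'].copy(); m[:150]=0; m[290:]=0; f=i['frame'].astype(int)
    m=(f[...,0]>60)&(f[...,1]<60)&(f[...,2]<70); m[:140]=0; m[225:]=0; m[:,:222]=0; m[:,292:]=0
    c=big(m); print(cv2.boundingRect(c), np.round(cv2.boxPoints(cv2.minAreaRect(c)),1).tolist(), [np.where(m[r])[0][[0,-1]].tolist() for r in (168,181,200,215)])
E
```

```text
13.9 [586.02980325 -95.97719877  74.59481653] tilt 0.0006362367473436334 0.0007024244659383384 yaw -9.270166469279092 F -11.467213546492394 -15.868585708579614 15.885213236490525 [-2.21849006  2.60101474 -0.00985626]
(224, 157, 64, 68) [[224.0, 157.0], [287.0, 157.0], [287.0, 224.0], [224.0, 224.0]] [[229, 282], [224, 287], [227, 285], [228, 284]]
(224, 164, 64, 61) [[224.0, 224.0], [224.0, 164.0], [287.0, 164.0], [287.0, 224.0]] [[229, 282], [224, 287], [227, 285], [227, 285]]
(224, 164, 64, 61) [[224.0, 224.0], [224.0, 164.0], [287.0, 164.0], [287.0, 224.0]] [[229, 282], [224, 287], [227, 285], [227, 285]]
```

The forces hold steady, the rack hasn't moved in the grip, and the tool's tilt is below 0.1°. I'm handing it in.

```bash
python3 -c "
from workcell import ctrl;print(ctrl.close_job())"
```

```text
the job is handed in; nothing more can be done
None
```

The rack is upright and flat on the plate, still gripped and pressed against the long fence at about 11 N and the short fence at about 16 N, with about 16 N down; the job is handed in at about 14 s, and the cup and bottles were not touched.

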